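# Fit an air outlet stub into the bench manifold

## Robot

A 7-joint arm with a two-finger parallel gripper is mounted at the origin on the work surface. World frame = base frame: x ahead of the robot, y to its left, z up, the work surface at z = 0. Lengths are in mm, angles in rad, forces in N, time in s.
With the tool pointing down it reaches from about 400 to 875 mm from the base axis. Payload 19.3 kg.
Tool frame: the origin (TCP) lies at the very end of the fingers, on their centre line; the grasp point (between the pads) lies 19 mm behind it (grip_point_offset is the z of the grasp point in the tool frame, in mm); z points along the fingers, x is the direction in which the jaws open and shut, and the axes are right-handed (so a half turn about z gives the same grasp; the last joint's range is limited). The gripper opens to 85 mm and grips with 20 to 120 N. Pads are 22 mm wide; open, the fingers measure 114 mm over their backs; the gripper's body (76 mm by 85 mm) begins 54 mm behind the grasp point. The pads swing forward as they close: fully open they stand 13 mm farther back than shut.
Start: joints at [-1.281, 0.521, -0.036, 1.599, 0.021, 1.021, -0.113], TCP at [220.072, 584.964, 231.291] pointing down, gripper open.
Joint ranges: [-2.91, 2.91], [-0.3, 2.13], [-1.5, 1.42], [0.17, 2.43], [-1.26, 4.41], [0.16, 1.93], [-2.52, 2.52]. Speed limits (rad/s): [1.89, 1.89, 2.39, 2.39, 3.01, 3.01, 3.01].

## Interface

Orientations are given as a 3x3 rotation matrix whose columns are the frame's x, y, z axes.
In Python, from workcell import movep, movel, goto_joints, open_gripper, clamp, wait, inverse_kinematics, read_state, camera, PlanningError, finish_job, grip_point_offset gives the robot as it stands. Calls block until the motion is done:
- movep(position, orientation): joint-space move of the TCP to a pose.
- movel(position, frame=None, max_speed=150, guard=None): straight line of the TCP; frame=None keeps the orientation; max_speed is the mean speed in mm/s. With guard (N) it stops when the force on the tool has changed by that much, and returns True; else False.
- goto_joints(angles): joint-space move.
- open_gripper() and clamp(): open the fingers fully, or close them until they stop; the grip force is fixed at half the most.
- wait(seconds).
- inverse_kinematics(position, orientation): joint angles nearest the present ones, or None.
- read_state(): the state.
- camera(name): name is "side" or "top" or "wrist"; returns a dict with "image" (400x640x3 uint8, blue, green, red), "range_z" (400x640 float32, mm along the optical axis (not along the pixel's ray), 0 where there is no reading), "fx", "fy", "cx", "cy" (pixels), "cam_to_world" (4x4, takes a point from camera to world coordinates). Camera axes: x right, y up, looking along -z (the intrinsics and any distortion apply to the point x, -y, -z); pixel columns grow to the right and rows downward; lengths in mm; the calibration is good to about 2 mm. The wrist camera is an equidistant fisheye: a pixel r from the principal point sees the ray r / f radians off the axis. A picture is of the moment at which its call begins.
A pose or a line that the arm cannot do raises PlanningError and nothing moves.
- finish_job(): hands the job in, once; it reports no verdict.
The state is a dict: "time": time; "qpos": joint angles; "qvel": joint speeds; "joint_efforts": joint torques, N m; "eef_pos": TCP position; "tool_rot": TCP orientation; "ft_force": force on the tool from outside, world axes, zero at the start; "torque": the same for the moment, N m; "finger_gap": finger opening in mm.
Only numpy, scipy, OpenCV 4.12 (cv2) and the standard library are available. Lean on these libraries where they do the work, as an engineer would, in place of code of your own. Each camera call takes 0.05 s, during which the arm holds its last target.

## Task

Pull the blanking plug out of the bench air manifold's push-fit outlet and put it in the small-parts tray. Take the outlet stub from the drilled timber block and push its plain tube end straight down into that outlet, through the collet and past the seal until it bottoms on the seat inside, firmly but without ramming it, and leave it standing there. Leave the spanner where it lies.

Things in the scene. Friction and masses are not known exactly. Their poses are not given: they have to be found in the camera images.
- manifold: Fixed air manifold: aluminium bar 45 wide (x), 260 long (y), its top face 52 mm above the bench; dial gauge at its -y end, brass ball valve at +y (430 long in all). Origin on the bench under the bar's centre, z up. On top, 80 mm apart along y in any order: the push-fit outlet (this job), a steel quick coupler (26 mm across, 43 high) and a low brass hexagon plug (16 high).
- fitting: The push-fit outlet, fixed: upright brass body 30 mm across and 46 high with a black collet ring on top; origin at its underside, z up its axis. Sprung collet fingers touch a tube from about 8 mm below the mouth, the sprung seal from 15 mm. They hold back a tube pushed in with 1 to 5 N, then 8 to 18 N in all, and keep hold of it when it is let go.
- mouth (a point): Centre of the outlet's mouth, on its axis at the top face, 98 mm above the bench. Flared from 23 mm to a 17.4 mm bore 5 mm down. A flat thin seat inside stops the tube dead: how deep it sits differs each time and cannot be measured or seen, 23 to 44 mm below the mouth, so it must be felt. It is thin: stop before the push is over 10 N above the seal's drag.
- plug_knob (a point): Middle of the knob of the blanking plug (loose, black plastic, 30 g): knob 16 mm across and 21 high on a flange 27 mm across and 3 thick, over a stem 12.8 mm across and 12 long. On the axis, 13.5 mm above the flange's underside; z from stem to knob. At the start the flange rests on the mouth, the stem hangs loose in the bore, and it lifts straight out without effort.
- plug: The same blanking plug; origin on its axis at the flange's underside.
- stub_sleeve (a point): Centre of the grip sleeve of the outlet stub (loose, about 130 g): a 16 mm aluminium tube with a steel quick coupler on its upper end, 115 mm long in all. The sleeve is 26 mm across and 34 high; the point lies on the axis 93 mm above the foot, z from foot to coupler. Above the sleeve a 19 mm nose 5 high; below it a 9 mm hexagon, then 67 mm of plain tube.
- stub_foot (a point): Centre of the stub's foot, the lower end of its plain tube, tapered from 16 to 13.2 mm over the last 3.5 mm; z up the axis.
- stub: The same outlet stub; origin at the centre of its foot. At the start it stands upright in the timber block, loose.
- block: Drilled timber block, fixed, 70 (x) by 130 (y) by 45 high; origin under its centre. The stub stands in a 17.6 mm hole, 30 mm deep, 32 mm towards +y of the centre; a steel drift punch stands 32 mm towards -y, its top 75 mm above the bench.
- tray: Small-parts tray of grey sheet metal, fixed: 160 (x) by 130 (y) by 26 high, walls and floor 3 thick, open above; origin under its centre. A nut and a brass reducer, each under 20 high, lie in the two corners at its +x end; the rest is free.
- spanner: Steel spanner, 180 mm long and 8 thick, lying loose on the bench in front of the manifold; origin under its middle.
Mind the look-alikes: they are no part of the job. Of the things that look like the tray, the middle-sized one is meant.

How it is judged:
By the outcome, as a careful person would: the job done as asked, in the order asked, and still so for the second after the job is handed in, with the robot touching nothing.
It also fails if it takes over 69 s, if anything falls off the work surface, if the arm or the gripper's body presses on something with over 40 N, if the wrist force passes 120 N, or if a joint passes its speed limit or range.

## Working session

There is one attempt and no reset: what is moved stays moved. The work goes in short steps, each a Python script; the robot and the scene stay as the last script left them, time stands still between calls to the robot, and variables do not carry over. Pictures are saved under pics/ and viewed, and the job is handed in when it is done.

```bash
ls -la; mkdir -p pics; python3 - <<'E'
from workcell import *
import cv2, numpy as np, pickle
s=read_state(); print(s['time'],s['eef_pos'],s['tool_rot'],s['finger_gap'],s['ft_force'],grip_point_offset)
for n in('side','top','wrist'):
    c=camera(n); pickle.dump(c,open(f'{n}0.pkl','wb')); cv2.imwrite(f'pics/{n}0.png',c['image'])
    print(n,c['fx'],c['fy'],c['cx'],c['cy'],np.round(c['cam_to_world'],3).tolist(),[k for k in c])
E
```

```text
total 12
drwxr-xr-x  3 agent agent 4096 Dec  7 01:00 .
drwxr-xr-x 23 root  root  4096 Dec  7 01:00 ..
drwxr-xr-x  2 agent agent 4096 Dec  7 01:00 pics
0.0 [219.93814708 584.65624487 230.70575854] [[ 3.52058108e-01  9.35978079e-01 -3.51809400e-04]
 [ 9.35977391e-01 -3.52058276e-01 -1.13775739e-03]
 [-1.18877339e-03  7.12710709e-05 -9.99999291e-01]] 85.2843600879707 [ 1.54918242 -0.12117237  1.38152989] -18.700000000000003
side 450.2095554636312 450.2095554636312 316.5958145763657 199.0367243960775 [[0.823, 0.413, -0.388, 9.253], [-0.567, 0.621, -0.542, -598.401], [0.017, 0.666, 0.745, 1018.653], [0.0, 0.0, 0.0, 1.0]] ['image', 'range_z', 'fx', 'fy', 'cx', 'cy', 'cam_to_world']
top 370.77837485077436 370.77837485077436 322.9205804838392 197.79855842141612 [[-0.013, 0.996, -0.092, 381.761], [-1.0, -0.012, 0.011, 79.269], [0.009, 0.092, 0.996, 1061.198], [0.0, 0.0, 0.0, 1.0]] ['image', 'range_z', 'fx', 'fy', 'cx', 'cy', 'cam_to_world']
wrist 309.70691628693146 309.70691628693146 320.74284134531007 200.37726911785415 [[0.352, -0.893, -0.282, 147.399], [0.936, 0.335, 0.108, 613.177], [-0.002, -0.302, 0.953, 372.652], [0.0, 0.0, 0.0, 1.0]] ['image', 'range_z', 'fx', 'fy', 'cx', 'cy', 'cam_to_world']
```

View pics/side0.png

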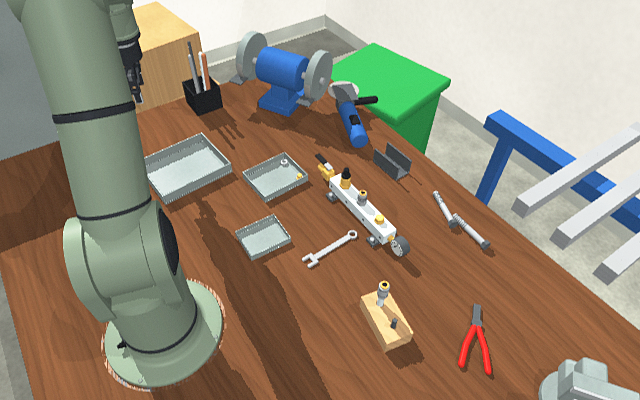

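View pics/top0.png

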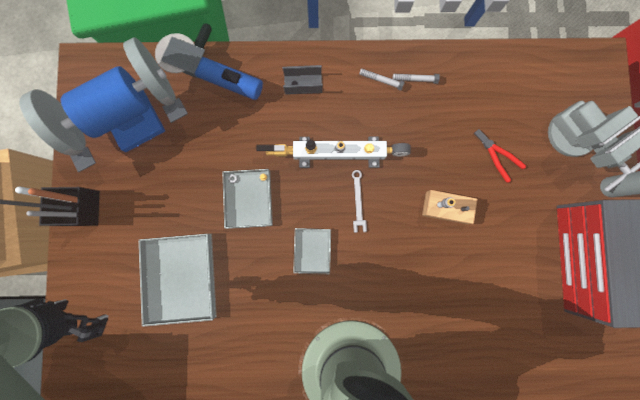

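View pics/wrist0.png

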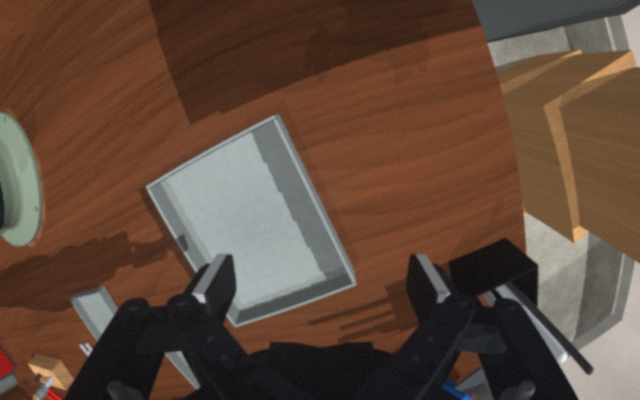

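The top view shows the manifold at about (340,150), with the plugged outlet at (311,145), at its +y end. The middle-sized tray is at (247,199), the stub in its block at (450,203) and the spanner at (359,202). Next I'll look at enlarged crops.

```bash
cat > h.py <<'E'
import numpy as np, cv2, pickle
def ray(c,u,v,fish=False):
    x=(u-c['cx'])/c['fx']; y=(v-c['cy'])/c['fy']
    if fish:
        r=np.hypot(x,y); k=np.sin(r)/r if r>1e-9 else 1; d=np.array([x*k,y*k,np.cos(r)])
    else: d=np.array([x,y,1.])
    d=np.array([d[0],-d[1],-d[2]]); M=np.array(c['cam_to_world'])
    d=M[:3,:3]@d; return M[:3,3],d/np.linalg.norm(d)
def onplane(c,u,v,z,fish=False):
    o,d=ray(c,u,v,fish); return o+d*(z-o[2])/d[2]
def tri(*rs):
    A=np.zeros((3,3));b=np.zeros(3)
    for o,d in rs:
        P=np.eye(3)-np.outer(d,d);A+=P;b+=P@o
    p=np.linalg.solve(A,b); return p,[float(np.linalg.norm((np.eye(3)-np.outer(d,d))@(p-o))) for o,d in rs]
def proj(c,p,fish=False):
    M=np.array(c['cam_to_world']); q=M[:3,:3].T@(np.asarray(p)-M[:3,3]); q=np.array([q[0],-q[1],-q[2]])
    if fish:
        t=np.arctan2(np.hypot(q[0],q[1]),q[2]); n=np.hypot(q[0],q[1]); return c['cx']+c['fx']*t*q[0]/n, c['cy']+c['fy']*t*q[1]/n
    return c['cx']+c['fx']*q[0]/q[2], c['cy']+c['fy']*q[1]/q[2]
def load(n): return pickle.load(open(n+'.pkl','rb'))
def crop(c,u0,v0,w,h,s,fn):
    cv2.imwrite(fn,cv2.resize(c['image'][v0:v0+h,u0:u0+w],None,fx=s,fy=s,interpolation=cv2.INTER_CUBIC))
E
python3 - <<'E'
from h import *
crop(load('side0'),230,130,190,140,4,'pics/s_a.png')
crop(load('top0'),240,120,190,140,4,'pics/t_a.png')
a=load('side0')['image'][270:360,340:430];b=load('top0')['image'][170:260,410:500]
cv2.imwrite('pics/blk.png',cv2.resize(np.hstack([a,b]),None,fx=4,fy=4,interpolation=cv2.INTER_CUBIC))
E
```

```text
(no output)
```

View pics/s_a.png

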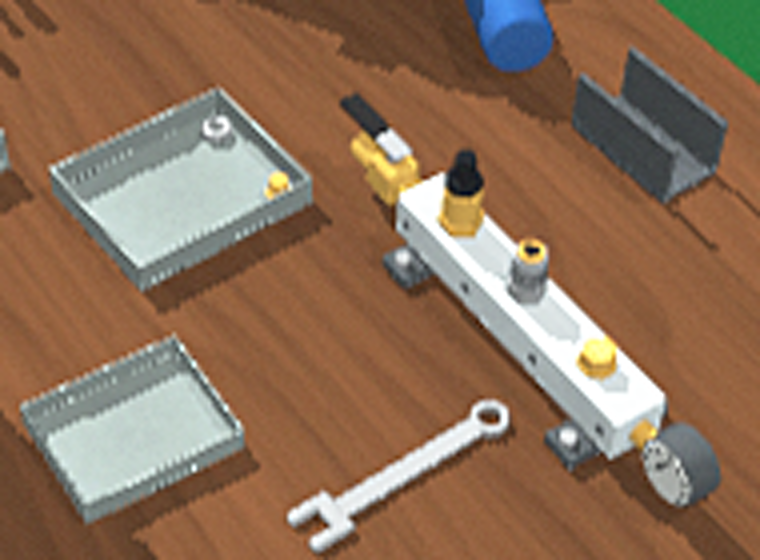

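View pics/t_a.png

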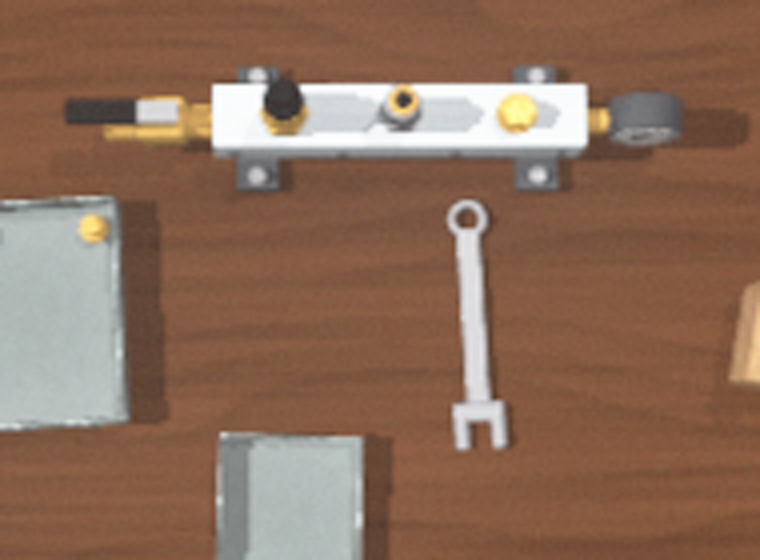

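View pics/blk.png

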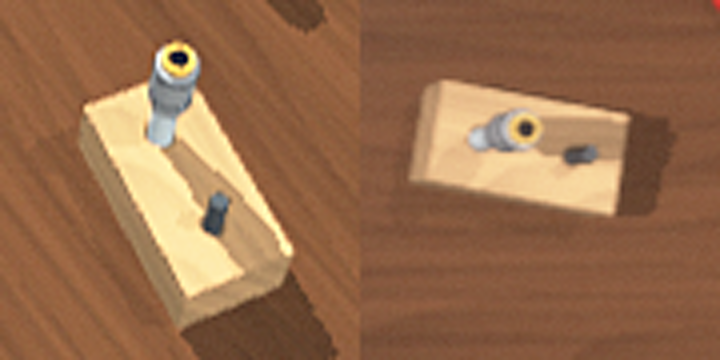

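```bash
python3 - <<'E'
from h import *
s,t=load('side0'),load('top0')
def T(n,a,b): 
    p,e=tri(ray(s,*a),ray(t,*b)); print(n,p.round(1),np.round(e,1)); return p
T('stubtop(130)',(340+177/4,270+58/4),(410+165/4,170+128/4))
T('knobtop(122)',(230+466/4,130+157/4),(240+288/4,120+87/4))
T('collet ctr(~122 knob..)flange',(230+465/4,130+186/4),(240+284/4,120+104/4))
T('coupler top(95)',(230+532/4,130+248/4),(240+404/4,120+98/4))
T('hexplug top(68)',(230+600/4,130+350/4),(240+518/4,120+108/4))
T('tray nut',(230+216/4,130+127/4),(234,179))
# tray rim corners at z=26: side crop px
for q in [(52,172),(219,92),(310,190),(146,283)]:
    print('tray side',onplane(s,230+q[0]/4,130+q[1]/4,26).round(1))
# range check
for n,c in(('s',s),('t',t)):
    M=np.array(c['cam_to_world'])
    for uv in ([(384,284),(346,170),(277,178)] if n=='s' else [(451,202),(312,142),(247,205)]):
        u,v=uv; z=c['range_z'][v,u]; p=np.array([(u-c['cx'])/c['fx']*z,-(v-c['cy'])/c['fy']*z,-z]); print(n,uv,(M[:3,:3]@p+M[:3,3]).round(1))
crop(t,210,160,80,80,7,'pics/t_tray.png')
# tray mask in top
E
```

```text
stubtop(130) [ 452.4 -253.5  132.3] [1. 1.]
knobtop(122) [611.7  96.5 125. ] [2.1 2.1]
collet ctr(~122 knob..)flange [610.8  98.2  93.9] [1.1 1.1]
coupler top(95) [611.4  19.6  99. ] [0.4 0.4]
hexplug top(68) [611.2 -60.1  67.9] [0.3 0.3]
tray nut [535.  319.5  17.5] [0.1 0.1]
tray side [397.7 339.   26. ]
tray side [554.2 345.5  26. ]
tray side [553.7 211.9  26. ]
tray side [400.1 198.9  26. ]
s (384, 284) [ 453.1 -250.8  129.6]
s (346, 170) [607.   95.8 124.6]
s (277, 178) [487.  285.5  -1.1]
t (451, 202) [ 453.3 -253.5  132.3]
t (312, 142) [613.4  95.5 123. ]
t (247, 205) [461.9 285.3   1.6]
```

View pics/t_tray.png

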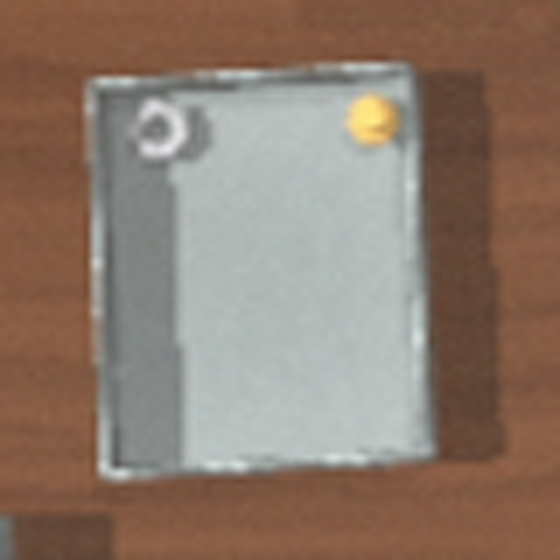

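```bash
cat >> h.py <<'E'
RA=np.array([[1,0,0],[0,-1,0],[0,0,-1.]]); RB=np.array([[-1,0,0],[0,1,0],[0,0,-1.]])
E
python3 - <<'E'
from h import *
from workcell import *
for n,R in(('A',RA),('B',RB)):
    for p in [(611,98,240),(611,98,103),(477,273,20),(452.5,-252.5,200),(452.5,-252.5,89),(611,98,190)]:
        q=inverse_kinematics(np.array(p,float),R); print(n,p,None if q is None else np.round(q,2))
E
```

```text
A (611, 98, 240) [-0.59  0.55  0.5   1.63 -0.3   1.04  0.01]
A (611, 98, 103) [-0.52  0.71  0.39  1.73 -0.37  0.77  0.06]
A (477, 273, 20) [-0.73  0.73  0.15  1.94 -0.21  0.49 -0.44]
A (452.5, -252.5, 200) [-0.28  0.59  0.97  1.94 -0.61  0.94  1.  ]
A (452.5, -252.5, 89) [ 0.01  0.64  0.54  2.01 -0.54  0.63  0.91]
A (611, 98, 190) [-0.57  0.6   0.47  1.68 -0.33  0.94  0.03]
B (611, 98, 240) [ 0.48  0.82 -1.28  1.57  0.79  1.36  2.26]
B (611, 98, 103) [ 0.48  1.04 -1.28  1.68  1.05  1.27  2.1 ]
B (477, 273, 20) [-0.35  0.74 -0.39  1.92  0.49  0.57  2.08]
B (452.5, -252.5, 200) [-0.38  0.76  1.23  1.95 -0.83  1.07 -1.92]
B (452.5, -252.5, 89) [-0.34  1.03  1.22  2.03 -1.18  1.06 -1.66]
B (611, 98, 190) [ 0.48  0.89 -1.28  1.62  0.88  1.31  2.2 ]
```

```bash
python3 - <<'E'
from h import *
from workcell import *
for i,p in enumerate([(545,110,210),(611,98,190)]):
    if i==0: movep(np.array(p,float),RA)
    else: movel(np.array(p,float),RA,max_speed=150)
    wait(0.15)
    c=camera('wrist'); pickle.dump(c,open(f'w{i}.pkl','wb')); cv2.imwrite(f'pics/w{i}.png',c['image'])
s=read_state(); print(s['time'],s['eef_pos'],s['ft_force'])
E
```

```text
3.2333 [610.56046079  98.40156816 190.4921737 ] [-0.31990971  0.04551753 -0.50274774]
```

View pics/w0.png

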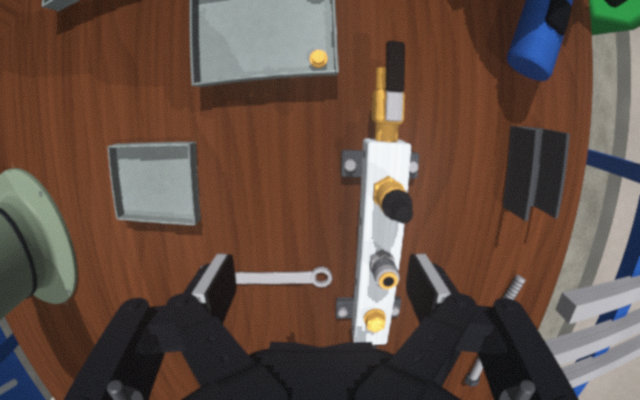

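View pics/w1.png

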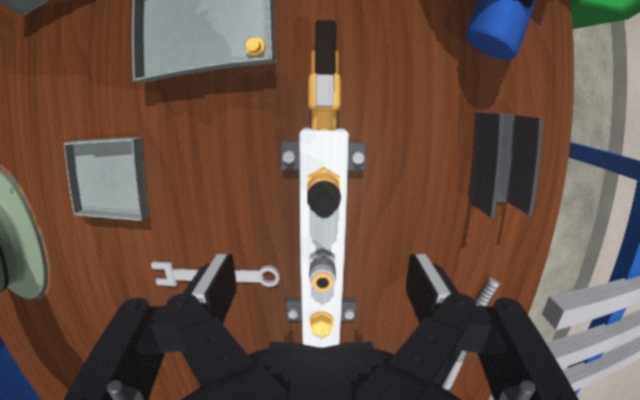

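Both wrist pictures show the plug, at (398,205) in the first and (323,198) in the second. Its knob, flange and the collet all look black. I'll enlarge them to find the circle centres.

```bash
python3 - <<'E'
from h import *
a=load('w0');b=load('w1')
A=a['image'][160:230,350:430];B=b['image'][160:230,283:363]
cv2.imwrite('pics/wz.png',cv2.resize(np.vstack([A,B]),None,fx=4,fy=4,interpolation=cv2.INTER_CUBIC) if 0 else cv2.resize(np.hstack([A,B]),None,fx=5,fy=5,interpolation=cv2.INTER_CUBIC))
cv2.imwrite('pics/wzg.png',np.clip(cv2.resize(np.hstack([A,B]),None,fx=5,fy=5,interpolation=cv2.INTER_CUBIC).astype(float)*3,0,255).astype('uint8'))
for c,g in((a,'w0'),(b,'w1')):
    print(g,[np.round(proj(c,p,True),1).tolist() for p in [(611,98.5,122),(611,98.5,101),(611,98.5,98),(611,98.5,52),(611,19.6,95)]])
E
```

```text
w0 [[402.3, 221.3], [396.5, 212.6], [395.7, 211.4], [385.6, 196.4], [387.4, 284.8]]
w1 [[322.2, 215.6], [322.0, 206.3], [322.0, 205.1], [321.8, 189.7], [321.8, 286.5]]
```

View pics/wz.png

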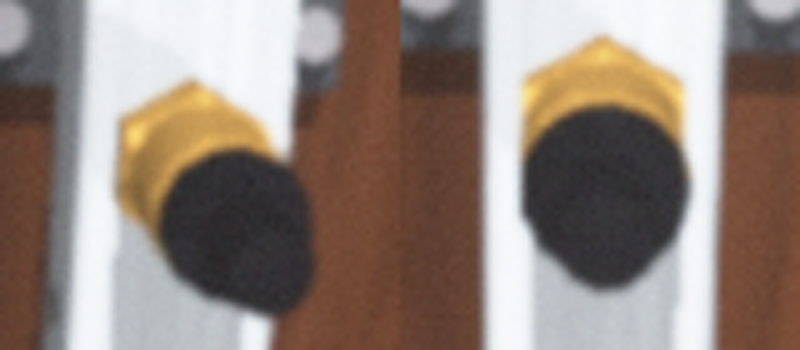

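View pics/wzg.png

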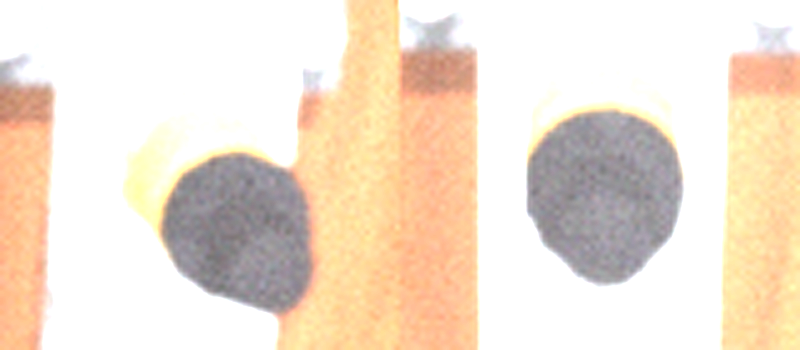

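```bash
python3 - <<'E'
from h import *
c=load('w1'); im=c['image'].copy()
M=np.array(c['cam_to_world']); tcp=np.array([610.9,98.1,190.2])
print('cam in tool', (RA.T@(M[:3,3]-tcp)).round(1), (RA.T@M[:3,:3]).round(3).tolist())
big=np.clip(cv2.resize(im[230:330,170:470],None,fx=2.6,fy=2.6,interpolation=cv2.INTER_CUBIC).astype(float)*2,0,255).astype('uint8')
for sx in(-1,1):
  for yy in(-11,11):
    for zz in (-13,-13-19):
      u,v=proj(c,tcp+RA@np.array([sx*42.6,yy,zz]),True); cv2.circle(big,(int((u-170)*2.6),int((v-230)*2.6)),3,(0,0,255) if zz==-13 else (0,255,0),-1)
u,v=proj(c,tcp,True);cv2.circle(big,(int((u-170)*2.6),int((v-230)*2.6)),3,(255,0,0),-1)
cv2.imwrite('pics/fing.png',big)
t=load('top0'); s=load('side0')
z=np.hstack([t['image'][132:162,297:327],s['image'][160:195,328:363][:30,:30]])
cv2.imwrite('pics/pl.png',np.clip(cv2.resize(z,None,fx=12,fy=12,interpolation=cv2.INTER_CUBIC).astype(float)*2.,0,255).astype('uint8'))
E
```

```text
cam in tool [  -1.1  -78.5 -142.2] [[1.0, -0.001, -0.001], [-0.001, -0.953, -0.301], [-0.0, 0.301, -0.953]]
```

View pics/fing.png

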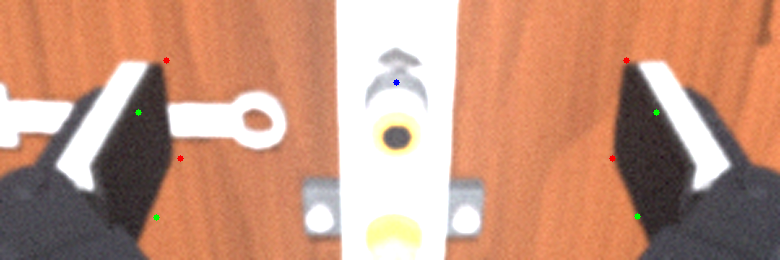

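View pics/pl.png

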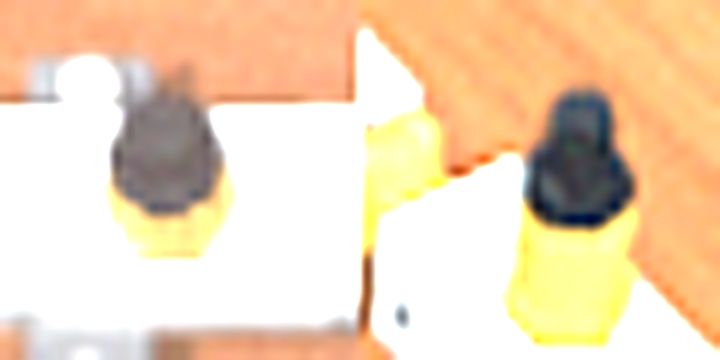

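```bash
python3 - <<'E'
from h import *
t=load('top0'); s=load('side0'); a=load('w0'); b=load('w1')
f={'hex68':(68,(240+518/4,120+108/4),(230+600/4,130+350/4),(374.5,320.5),(321,325)),
'coup95':(95,(240+404/4,120+98/4),(230+532/4,130+248/4),(388.5,280.5),(322.5,282)),
'ring8':(8,(240+467/4,120+218/4),(230+490/4,130+418/4),(321,277),(268.5,276)),
'flange101':(101,(310.8,145),(346.2,175.6),(350+238/5,160+227/5),(324.1,197.6)),
'knob122':(122,(240+286/4,120+88/4),(328+580/12-30,160+107/12),(350+275/5,160+268/5),(324.1,208))}
for k,(z,*px) in f.items():
    print(k)
    for n,c,p,fi in(('top',t,px[0],0),('side',s,px[1],0),('w0',a,px[2],1),('w1',b,px[3],1)): print('   ',n,onplane(c,*p,z,fi).round(1))
    print('   w tri',tri(ray(a,*px[2],True),ray(b,*px[3],True)))
    
E
```

```text
hex68
    top [611.4 -60.2  68. ]
    side [610.8 -60.   68. ]
    w0 [608.  -49.1  68. ]
    w1 [610.4 -50.   68. ]
   w tri (array([610.41408039, -58.27912895,  57.69902393]), [0.4217658256121677, 0.42176582561215425])
coup95
    top [612.8  19.1  95. ]
    side [613.6  22.4  95. ]
    w0 [611.6  24.7  95. ]
    w1 [611.6  24.5  95. ]
   w tri (array([611.63990442,  24.49609755,  94.8153094 ]), [0.08570311318271526, 0.08570311318271295])
ring8
    top [545.4 -30.    8. ]
    side [544.1 -30.6   8. ]
    w0 [545.  -23.7   8. ]
    w1 [545.9 -23.5   8. ]
   w tri (array([545.01457691, -26.3668672 ,   3.53011631]), [0.058267148751997525, 0.05826714875200276])
flange101
    top [610.8  99.1 101. ]
    side [609.4  95.5 101. ]
    w0 [611.4 105.1 101. ]
    w1 [612.6 105.7 101. ]
   w tri (array([612.62365694, 104.01827583,  96.63936006]), [0.33381819090053044, 0.333818190900553])
knob122
    top [613.7  96.8 122. ]
    side [612.2 100.8 122. ]
    w0 [612.7 105.1 122. ]
    w1 [612.4 104.3 122. ]
   w tri (array([612.40117466, 105.05068378, 122.91147109]), [0.393556089546021, 0.39355608954600235])
```

The fixed cameras put the outlet at about y=99, while the wrist camera says about 105. I'll settle it with a close look, with the fingers just above the knob.

```bash
python3 - <<'E'
from h import *
from workcell import *
movel(np.array([611.5,100.,142.]),RA,max_speed=120); wait(0.2)
s=read_state(); print(s['time'],s['eef_pos'],s['tool_rot'].round(4).tolist() if hasattr(s['tool_rot'],'round') else s['tool_rot'])
for n in('side','top','wrist'):
    c=camera(n); pickle.dump(c,open(f'{n}2.pkl','wb'))
S,T,W=load('side2'),load('top2'),load('wrist2')
z=np.hstack([cv2.resize(S['image'][120:200,300:380],(400,400),interpolation=cv2.INTER_CUBIC),cv2.resize(T['image'][110:190,270:350],(400,400),interpolation=cv2.INTER_CUBIC)])
cv2.imwrite('pics/c2.png',z); cv2.imwrite('pics/w2.png',W['image'])
for n,c,o in(('s',S,(300,120)),('t',T,(270,110))):
    print(n,[((np.array(proj(c,p))-o)*5).round().tolist() for p in [(611.5,100,142),(611.5+43,100,155),(611.5-43,100,155)]])
E
```

```text
3.9833 [611.88077272 100.04627142 142.80375917] [[1.0, 0.0, 0.0011], [0.0, -1.0, 0.0003], [0.0011, -0.0003, -1.0]]
s [[234.0, 220.0], [296.0, 175.0], [173.0, 233.0]]
t [[200.0, 155.0], [199.0, 64.0], [201.0, 233.0]]
```

View pics/c2.png

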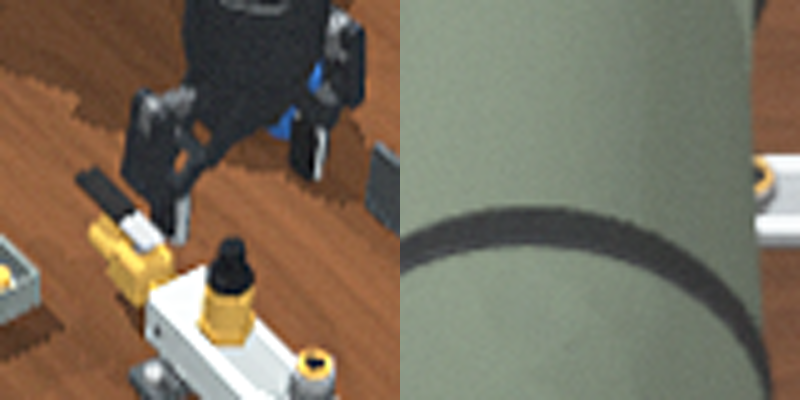

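View pics/w2.png

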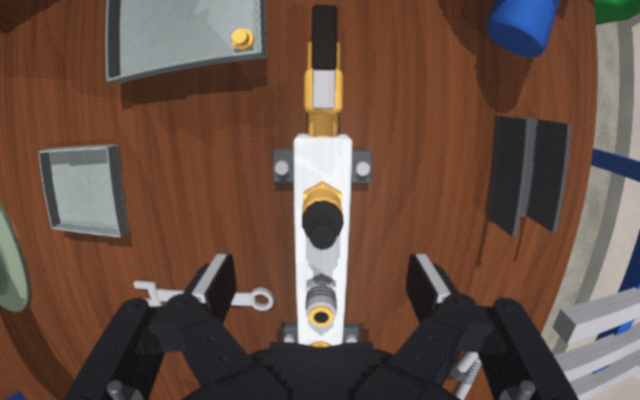

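```bash
python3 - <<'E'
from h import *
from workcell import *
movel(np.array([612,102.,106.]),RA,max_speed=60,guard=6); wait(0.2)
s=read_state(); print(s['time'],s['eef_pos'],s['ft_force'])
c=camera('wrist'); pickle.dump(c,open(f'w3.pkl','wb'))
c['image']=np.clip(c['image'].astype(float)*2,0,255).astype('uint8')
for sx in(-1,1):
  for yy in(-11,0,11):
      u,v=proj(c,np.array([612,102,106])+RA@np.array([sx*42.6,yy,-13]),True); cv2.circle(c['image'],(int(u),int(v)),0,(0,0,255),-1); print(u,v)
crop(c,180,150,280,200,2.8,'pics/w3.png')
E
```

```text
5.0833 [612.1621418  102.0211112  106.35635734] [ 0.82954785 -0.07746332  0.1337764 ]
232.8342371387605 252.59018537640057
235.43640861026188 272.2033978846163
238.08918920792834 290.46594908096233
409.92231457612525 252.55580932069205
407.2696285373113 272.14781496005673
404.566389682479 290.39366777079294
```

View pics/w3.png

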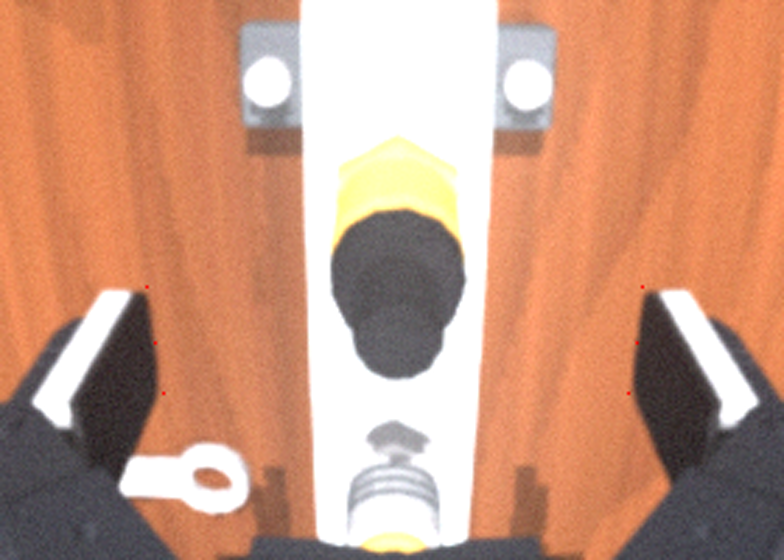

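```bash
python3 - <<'E'
from h import *
from workcell import *
c=load('w3'); print(onplane(c,180+399/2.8,150+332/2.8,122,True), onplane(c,180+398.5/2.8,150+277/2.8,101,True))
movel(np.array([612,104.,103.5]),RA,max_speed=60,guard=6)
clamp(); wait(0.2)
s=read_state(); print(s['time'],s['eef_pos'],s['ft_force'],s['finger_gap'])
c=camera('wrist'); pickle.dump(c,open(f'w4.pkl','wb'))
c['image']=np.clip(c['image'].astype(float)*2,0,255).astype('uint8')
crop(c,180,150,280,200,2.8,'pics/w4.png')
E
```

```text
[612.48863719 106.83735459 122.        ] [612.51792541 106.69353653 101.        ]
6.2417 [612.07010602 104.01477983 103.61827751] [-0.44469918 -1.09451472  4.1359172 ] 13.727010362032146
```

View pics/w4.png

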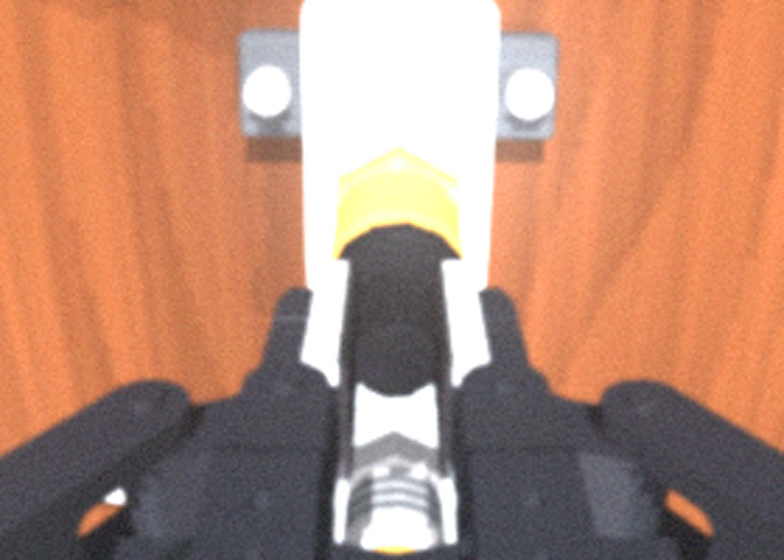

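```bash
python3 - <<'E'
from h import *
from workcell import *
movel(np.array([612,104.,150.]),RA,max_speed=100); wait(0.1)
s=read_state(); print(s['time'],s['eef_pos'],s['ft_force'],s['finger_gap'])
c=camera('wrist'); pickle.dump(c,open(f'w5.pkl','wb')); crop(c,180,100,280,200,2.8,'pics/w5.png')
c=camera('side'); pickle.dump(c,open(f's5.pkl','wb')); crop(c,300,110,100,90,6,'pics/s5.png')
movel(np.array([560.,140,160.]),RA,max_speed=150); wait(0.1)
c=camera('wrist'); pickle.dump(c,open(f'w6.pkl','wb')); cv2.imwrite('pics/w6.png',c['image'])
print(read_state()['time'],read_state()['finger_gap'])
E
```

```text
7.0083 [611.61875501 103.9864877  149.30995541] [ 0.3412695   0.23332007 -0.81356213] 13.738404851034275
7.8333 13.255452040120193
```

View pics/w5.png

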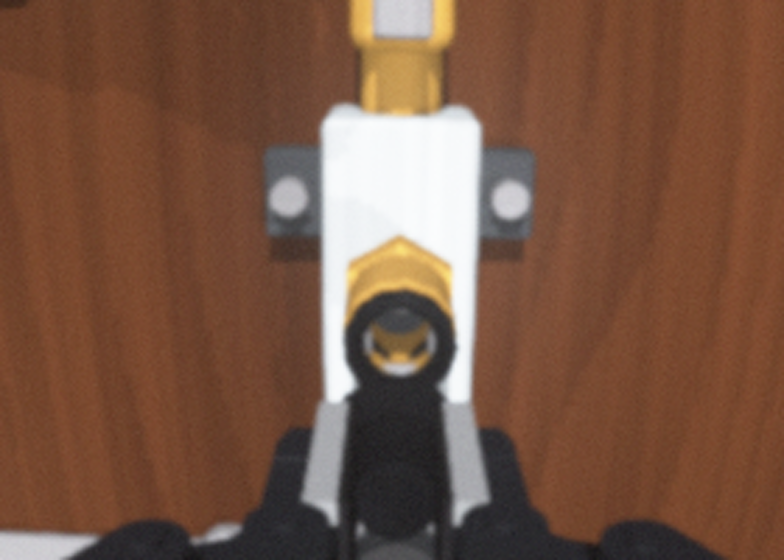

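View pics/s5.png

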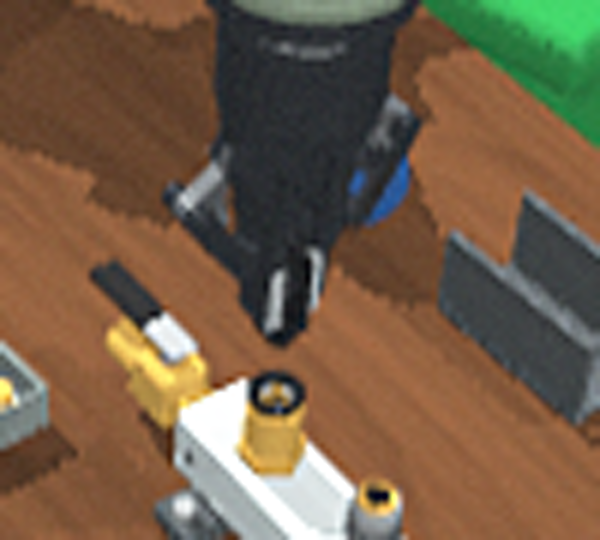

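View pics/w6.png

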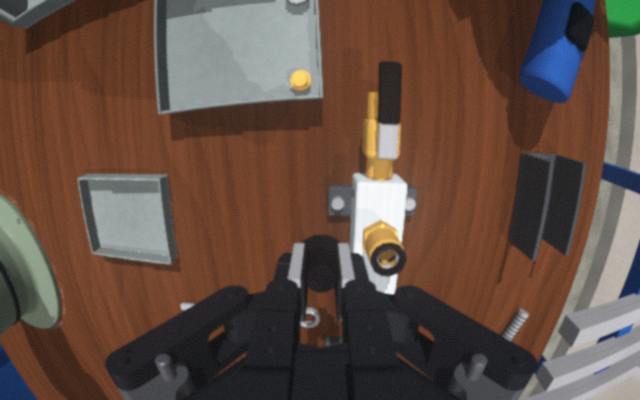

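The plug is in the jaws. The open mouth shows at about (323.2,223.2) in the first wrist view and (386,257) in the second. I'll triangulate it and check against the tray.

```bash
python3 - <<'E'
from h import *
a,b=load('w5'),load('w6'); s=load('s5')
crop(b,350,220,75,75,8,'pics/w6z.png')
pa=(180+401/2.8-.2,100+346/2.8-.2); pb=(386,257)
print(onplane(a,*pa,98,True),onplane(b,*pb,98,True),tri(ray(a,*pa,True),ray(b,*pb,True)))
print('side',onplane(s,300+275/6,110+393/6,98))
print('coupler s5',onplane(s,300+379/6,110+495/6,95))
# tray corners in w6 (rim z=26)
for q in [(157,111),(321,97),(318,5)]: print(onplane(b,*q,26,True))
print('red',onplane(b,300,79,15,True))
E
```

```text
[612.58481175 104.88117661  98.        ] [609.45129269 108.06944562  98.        ] (array([612.96144663,  99.22477635,  82.56241696]), [0.5588548877730125, 0.5588548877730278])
side [610.74012909  98.6945185   98.        ]
coupler s5 [612.80516386  20.66426882  95.        ]
[402.37037897 220.61674333  26.        ]
[560.60257198 224.83528782  26.        ]
[558.00997878 310.00085251  26.        ]
red [541.5833138  242.02248946  15.        ]
```

View pics/w6z.png

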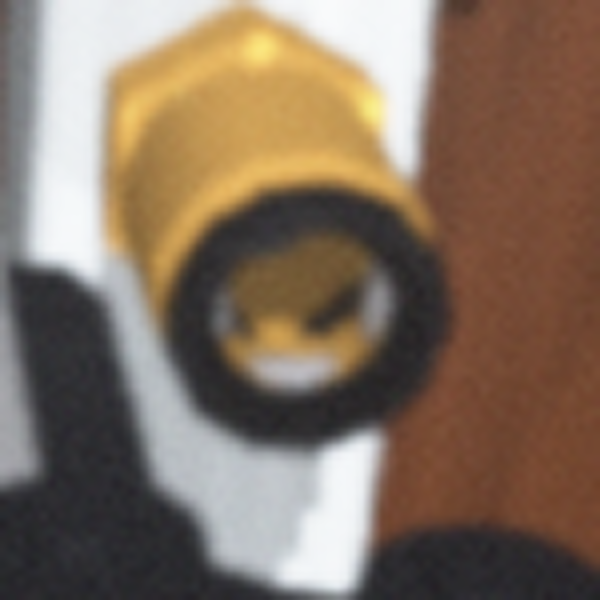

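```bash
python3 - <<'E'
from h import *
s=load('s5')
for p in [(611.8,104,131.7),(611.8,106,131.7),(611.8,104,149.5)]: u,v=proj(s,p); print(p,(u-300)*6,(v-110)*6)
im=np.clip(s['image'].astype(float)*2.2,0,255).astype('uint8'); c=dict(s); c['image']=im
crop(c,325,140,50,50,12,'pics/s5z.png')
from scipy.optimize import least_squares
from scipy.spatial.transform import Rotation as Rn
W={n:load(n) for n in('w0','w1','w3','w4','w5','w6')}
# obs: view, axis group, z, px, sigma(px)
O=[('w0','H',68,374.5,320.5,1.5),('w1','H',68,321,325,1.5),
('w0','C',95,388.5,280.5,.7),('w1','C',95,322.5,282,.7),
('w0','F',101,350+238/5,160+227/5,1),('w1','F',101,324.1,197.6,1),
('w0','F',122,350+275/5,160+268/5,1.2),('w1','F',122,324.1,208,1.2),
('w3','F',122,180+399/2.8,150+332/2.8,1),('w3','F',101,180+398.5/2.8,150+277/2.8,1),
('w4','F',122,180+398/2.8,150+349/2.8,1),
('w5','F',98,323,223.4,.5),('w6','F',98,388.5,259.2,.5),
('w0','S',8,321,277,1),('w1','S',8,268.5,276,1)]
def f(p):
    r=p[:3]; t=p[3:6]; x0,y0,sx,sy,th=p[6:11]; res=[]
    P={'F':(x0,y0),'C':(x0+80*np.sin(th),y0-80*np.cos(th)),'H':(x0+160*np.sin(th),y0-160*np.cos(th)),'S':(sx,sy)}
    for v,g,z,u_,v_,sg in O:
        c=W[v]; M=np.array(c['cam_to_world']).copy(); M[:3,3]+=M[:3,:3]@t; M[:3,:3]=M[:3,:3]@Rn.from_rotvec(r).as_matrix()
        u,w=proj(dict(c,cam_to_world=M),(*P[g],z),True); res+=[(u-u_)/sg,(w-v_)/sg]
    return np.r_[res,r/0.02,t/2.,th/0.02]
o=least_squares(f,[0]*6+[612,103,545,-26,0])
C=np.linalg.inv(o.jac.T@o.jac); print(o.cost,np.round(o.x,3),np.sqrt(np.diag(C)).round(3))
r=o.fun[:len(O)*2].reshape(-1,2)
for q,e in zip(O,r): print(q[:3],(e*q[5]).round(1))
np.save('corr.npy',o.x)
E
```

```text
(611.8, 104, 131.7) 274.7001880584312 335.13682412495325
(611.8, 106, 131.7) 272.15210341996476 332.6800734190032
(611.8, 104, 149.5) 277.1920352268502 307.6665810110145
13.19248190807058 [ 7.00000e-03  1.00000e-03 -1.00000e-03  2.20000e-02 -1.13700e+00
  3.62300e+00  6.12232e+02  1.05466e+02  5.44614e+02 -2.28740e+01
 -1.20000e-02] [0.004 0.004 0.006 2.    1.937 1.233 2.204 2.181 2.957 2.826 0.008]
('w0', 'H', 68) [1.5 3.3]
('w1', 'H', 68) [0.3 2.9]
('w0', 'C', 95) [-0.5 -0.7]
('w1', 'C', 95) [ 0.  -1.1]
('w0', 'F', 101) [0.3 0.2]
('w1', 'F', 101) [-0.1  0.9]
('w0', 'F', 122) [-1.2 -0. ]
('w1', 'F', 122) [ 0.1 -1.1]
('w3', 'F', 122) [-0.1  0.6]
('w3', 'F', 101) [-0.1  1. ]
('w4', 'F', 122) [0.5 0.9]
('w5', 'F', 98) [-0.1 -0.8]
('w6', 'F', 98) [0.3 0.3]
('w0', 'S', 8) [0.2 0. ]
('w1', 'S', 8) [-0.2  0. ]
```

View pics/s5z.png

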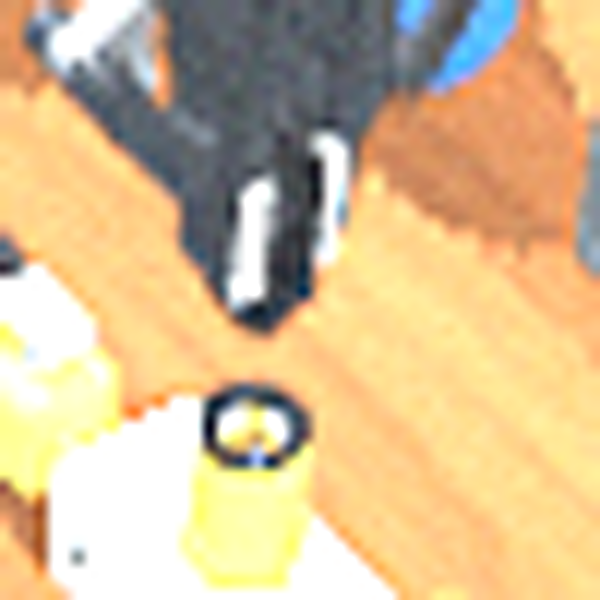

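The plug came straight up, so it sits on the outlet's axis to within the stem's clearance, and the side view agrees to about 1 mm. Next the plug goes into the tray.

```bash
python3 - <<'E'
from h import *
from workcell import *
movel(np.array([474.,277,120.]),RA,max_speed=220); wait(0.1)
c=camera('side'); pickle.dump(c,open('s7.pkl','wb')); crop(c,220,100,140,120,5,'pics/s7.png')
c=camera('wrist'); pickle.dump(c,open('w7.pkl','wb')); cv2.imwrite('pics/w7.png',c['image'])
print(read_state()['time'],read_state()['finger_gap'],read_state()['eef_pos'])
E
```

```text
8.9417 13.295469676860975 [474.74371056 276.01645576 120.25605953]
```

View pics/s7.png

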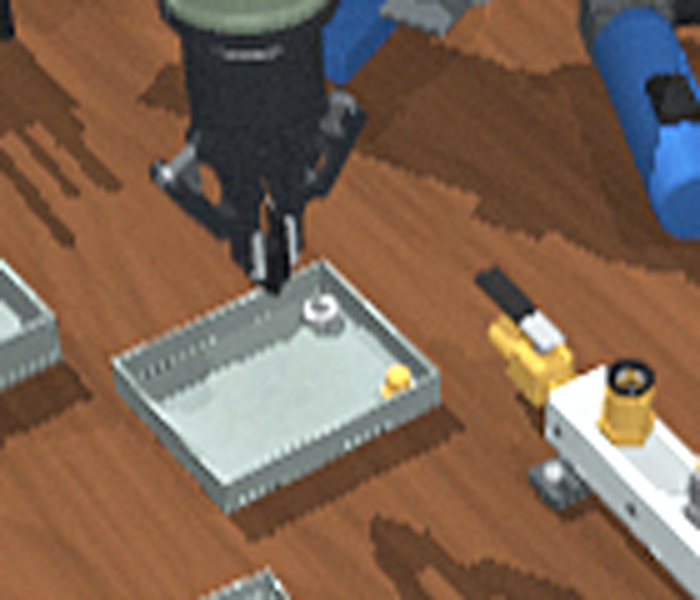

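View pics/w7.png

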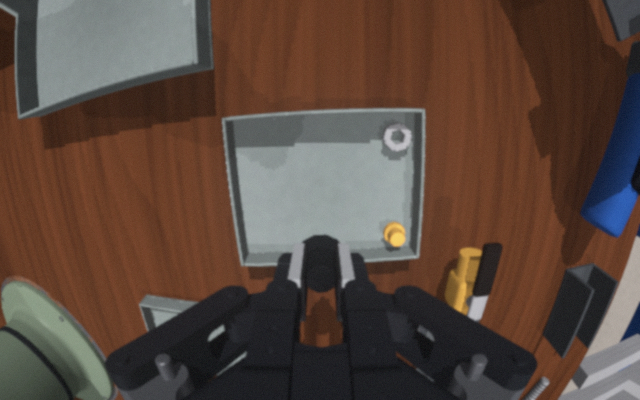

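```bash
python3 - <<'E'
from h import *
from workcell import *
c=load('w7');pts=np.array([onplane(c,*q,26,True) for q in [(223,119),(425,110),(418,258),(244,266)]]);print(pts.round(1),pts.mean(0).round(1))
print([onplane(load('s7'),220+u/5,100+v/5,26).round(1).tolist() for u,v in [(114,362),(322,262),(438,380),(228,495)]])
p=np.array([473.,277,27.])
hit=movel(p,RA,max_speed=90,guard=8); s=read_state(); print(hit,s['eef_pos'],s['ft_force'])
if not hit: 
    hit=movel(np.array([473.,277,22.]),RA,max_speed=30,guard=5); s=read_state(); print(hit,s['eef_pos'],s['ft_force'])
open_gripper(); wait(0.2)
movel(np.array([473.,277,110.]),RA,max_speed=150)
c=camera('wrist'); pickle.dump(c,open('w8.pkl','wb')); crop(c,200,90,250,190,3,'pics/w8.png')
print(read_state()['time'],read_state()['finger_gap'])
E
```

```text
[[398.4 345.9  26. ]
 [556.  353.1  26. ]
 [561.2 225.1  26. ]
 [406.  218.   26. ]] [480.4 285.5  26. ]
[[398.5, 341.6, 26.0], [554.7, 348.5, 26.0], [557.6, 217.1, 26.0], [401.4, 206.4, 26.0]]
False [473.29872881 277.1658373   27.49442013] [ 0.40293271  0.02690463 -0.44753926]
False [472.92652884 276.98270204  21.92764042] [-0.2691339  -1.00948402  0.10507151]
12.1167 85.56771266493206
```

View pics/w8.png

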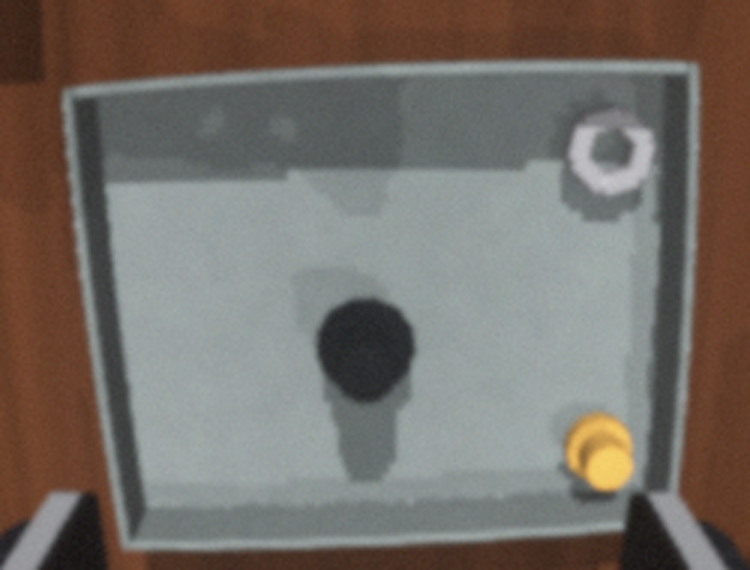

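The plug stands free in the middle-sized tray, at (322,206) in the full picture. Now to the stub.

```bash
python3 - <<'E'
from h import *
from workcell import *
c=load('w8');print('plug flange',onplane(c,200+366/3,90+347/3,18,True))
for i,p in enumerate([(480.,-215,215),(452.,-250,200)]):
    (movep if i==0 else movel)(np.array(p),RA); wait(0.15)
    c=camera('wrist'); pickle.dump(c,open(f'w{9+i}.pkl','wb')); cv2.imwrite(f'pics/w{9+i}.png',c['image'])
s=read_state(); print(s['time'],s['eef_pos'],s['tool_rot'].round(3).tolist())
E
```

```text
plug flange [473.06507173 276.91793595  18.        ]
14.8083 [ 452.55329923 -249.45923305  200.11993819] [[1.0, 0.001, 0.0], [0.001, -1.0, 0.0], [0.0, -0.0, -1.0]]
```

View pics/w9.png

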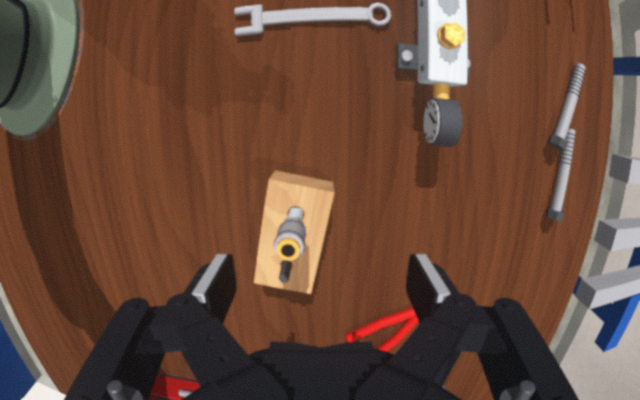

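View pics/w10.png

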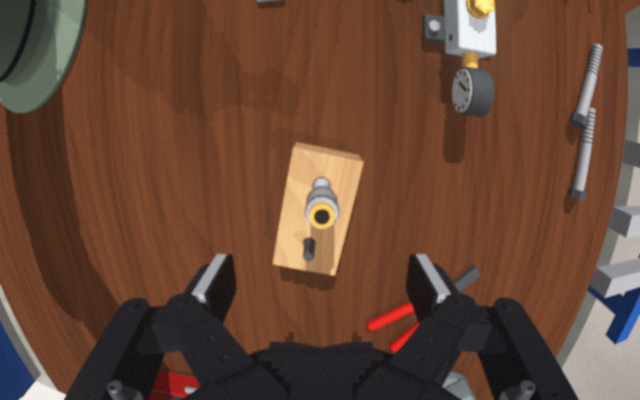

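```bash
python3 - <<'E'
from h import *
a,b=load('w9'),load('w10')
A=a['image'][225:275,260:320];B=b['image'][190:240,292:352]
cv2.imwrite('pics/st.png',cv2.resize(np.hstack([A,B]),None,fx=6,fy=6,interpolation=cv2.INTER_CUBIC))
pa,pb=(288,248.5),(321.5,215.5)
print(tri(ray(a,*pa,True),ray(b,*pb,True)),onplane(a,*pa,130,True),onplane(b,*pb,130,True))
# plug-in-hand offset by the wrist camera
c=load('w4');print('w4 knob rel tcp',onplane(c,180+398/2.8,150+349/2.8,122,True)-[612.07,104.01,103.6])
c=load('w5');print('w5 knob rel tcp',onplane(c,180+399/2.8,100+486/2.8,149.5+18.4,True)-[611.8,104,149.5])
E
```

```text
(array([ 452.60504201, -251.68967824,  124.90274306]), [0.1332525179930299, 0.13325251799310667]) [ 453.11323207 -249.04226628  130.        ] [ 452.6798523  -249.89913899  130.        ]
w4 knob rel tcp [ 0.12243879  3.1083147  18.4       ]
w5 knob rel tcp [ 0.12619879  3.86378862 18.4       ]
```

View pics/st.png

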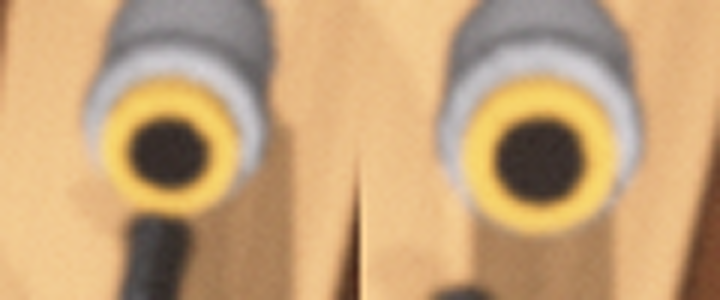

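```bash
python3 - <<'E'
from h import *
from workcell import *
hit=movel(np.array([452.7,-251.5,89.]),RA,max_speed=110,guard=8)
clamp(); wait(0.3)
s=read_state(); print(hit,s['time'],s['eef_pos'],s['ft_force'],s['finger_gap'])
c=camera('wrist'); pickle.dump(c,open('w11.pkl','wb'));crop(c,250,210,150,120,5,'pics/w11.png')
if s['finger_gap']>18:
    movel(np.array([452.7,-251.5,175.]),RA,max_speed=110); wait(.2)
    s=read_state(); print(s['time'],s['eef_pos'],s['ft_force'],s['finger_gap'])
    c=camera('wrist'); pickle.dump(c,open('w12.pkl','wb'));crop(c,200,180,240,150,3,'pics/w12.png')
    c=camera('side'); pickle.dump(c,open('s12.pkl','wb'));crop(c,310,210,130,130,4.5,'pics/s12.png')
E
```

```text
False 16.85 [ 452.92479135 -251.61036343   89.28943014] [-0.18762833  1.26453334  4.80351032] 24.72137891903679
18.0333 [ 452.45701884 -251.47517052  174.51184193] [-1.15180729  0.3761478  -1.83632922] 24.628180003374254
```

View pics/w11.png

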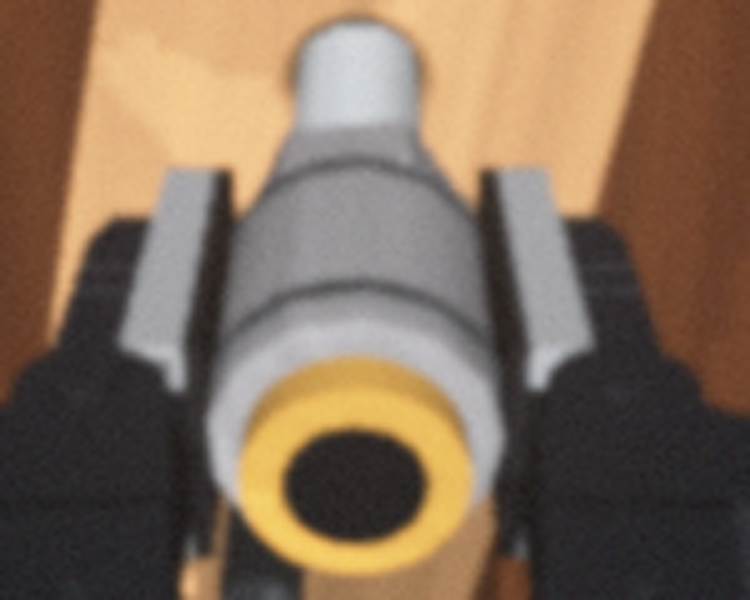

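View pics/w12.png

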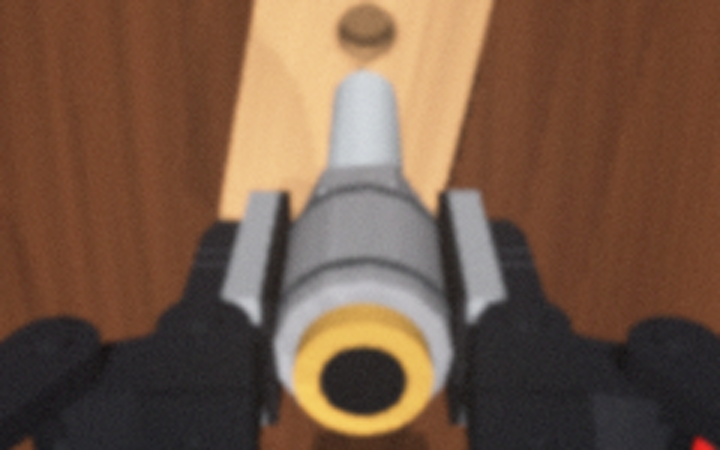

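View pics/s12.png

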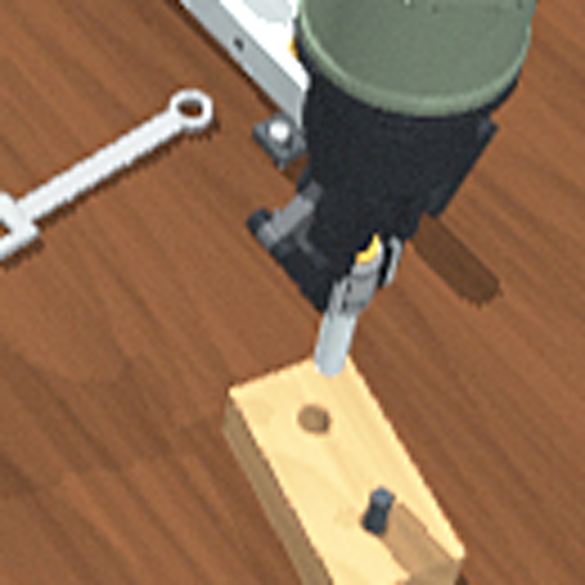

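```bash
python3 - <<'E'
from h import *
a=load('w11'); b=load('w12'); s=load('s12')
ta=np.array([452.8,-251.5,89.2]); tb=np.array([452.6,-251.5,174.8])
print('w11 nose rel',onplane(a,250+355/5,210+487/5,ta[2]+41,True)-ta)
na=onplane(b,200+363/3,180+381/3,tb[2]+41,True)-tb; print('w12 nose rel',na)
# predicted foot far edge given vertical axis through nose
for dy in (0,3.5,5):
  for r,dz in((8,-70.5),(6.6,-74)):
    u,v=proj(b,tb+[0,dy+r,dz],True); print(dy,r,(u-200)*3,(v-180)*3)
  top=(np.array(proj(s,tb+[0,dy,41]))-[310,210])*4.5; ft=(np.array(proj(s,tb+[0,dy,-74]))-[310,210])*4.5; print('side nose,foot',top.round(),ft.round())
# nose outer circle / hole in block
print('hole w12 at z45',onplane(b,200+366/3,180+31/3,45,True),'hole w11?')
E
```

```text
w11 nose rel [-0.31474984  1.03775197 41.        ]
w12 nose rel [-0.52872007  1.67125491 41.        ]
0 8 365.1959344598165 73.57272390358821
0 6.6 365.15520018377305 74.50755222094904
side nose,foot [357. 239.] [326. 364.]
3.5 8 365.21491157928796 59.68708854991391
3.5 6.6 365.1737017103584 60.857362702485915
side nose,foot [352. 234.] [321. 359.]
5 8 365.2229628994849 53.69548146521353
5 6.6 365.1815535057921 54.96786502771013
side nose,foot [350. 232.] [320. 357.]
hole w12 at z45 [ 452.99005811 -249.53897725   45.        ] hole w11?
```

The stub is held upright, to within 1° by the wrist view. I'll bring its foot just above the mouth and look again.

```bash
python3 - <<'E'
from h import *
from workcell import *
movep(np.array([612.3,105.3,205.]),RA)
movel(np.array([612.3,105.3,184.]),RA,max_speed=60); wait(.3)
s=read_state(); print(s['time'],s['eef_pos'],s['ft_force'],s['finger_gap'],s['tool_rot'].round(4).tolist())
c=camera('wrist'); pickle.dump(c,open('w13.pkl','wb'));crop(c,250,150,140,110,5.5,'pics/w13.png')
c=camera('side'); pickle.dump(c,open('s13.pkl','wb'));crop(c,315,120,60,60,10,'pics/s13.png')
E
```

```text
20.3917 [612.38055019 105.37041605 184.21289084] [ 0.68550325 -0.1674151  -1.52006036] 24.61450573798627 [[1.0, 0.0, 0.0003], [0.0, -1.0, 0.0002], [0.0003, -0.0002, -1.0]]
```

View pics/w13.png

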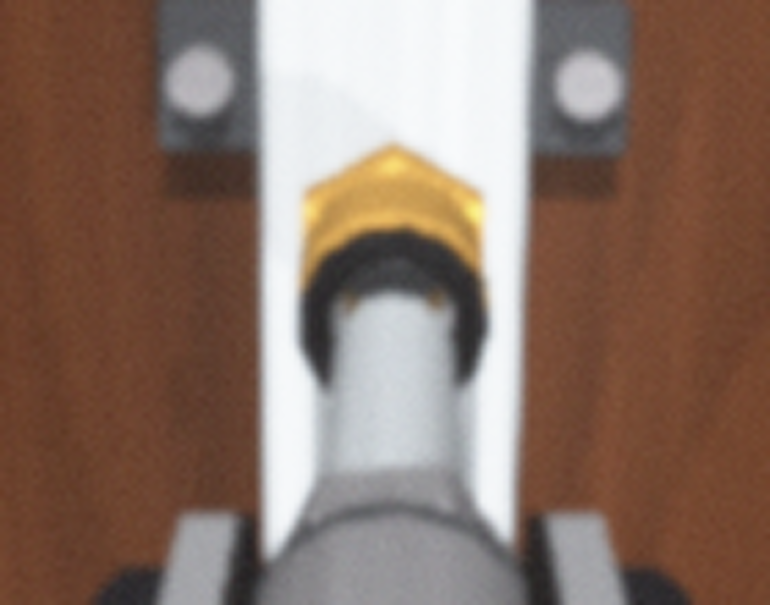

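View pics/s13.png

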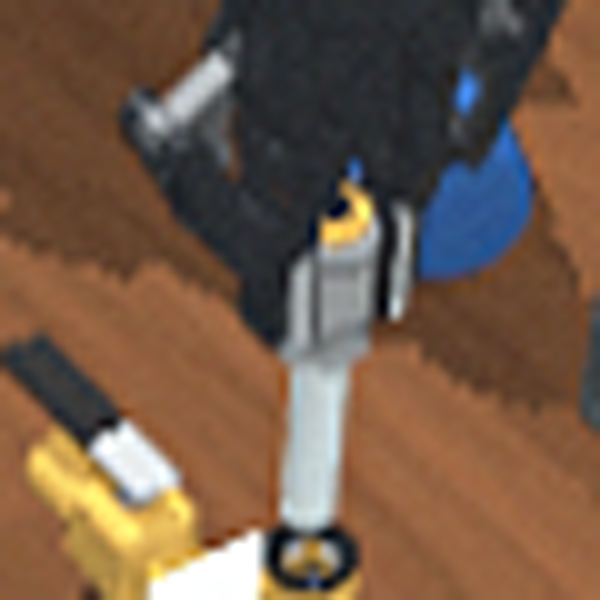

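```bash
python3 - <<'E'
from h import *
w,s=load('w13'),load('s13')
t=np.array([612.3,105.3,184.1])
m=onplane(w,250+394/5.5,150+317/5.5,98,True); print('mouth w',m)
for z,r in((113.4,8),(109.9,6.6)): print('foot w',onplane(w,250+393/5.5,150+293/5.5,z,True)-[0,r,0])
g=w['image'].copy()
P=lambda c,p,o,k,f=False: (np.array(proj(c,p,f))-o)*k
print('side mouth',onplane(s,315+312/10,120+558/10,98))
def circ(c,ctr,r,f): 
    a=np.linspace(0,2*np.pi,73); return np.array([proj(c,ctr+r*np.array([np.cos(x),np.sin(x),0]),f) for x in a])
# draw: mouth outer/ inner ring at measured centre, foot circle
for nm,c,f,o,k,sz,mc in(('w',w,True,(250,150),5.5,(140,110),m),('s',s,False,(315,120),10,(60,60),onplane(s,315+312/10,120+558/10,98))):
    im=cv2.resize(c['image'][o[1]:o[1]+sz[1],o[0]:o[0]+sz[0]],None,fx=k,fy=k,interpolation=cv2.INTER_CUBIC)
    for ctr,r,col in((mc,11.5,(0,255,0)),(mc,13.5,(0,255,255)),(mc+[0,0,12],6.6,(0,0,255)),(mc+[0,0,15.5],8,(255,0,255))):
        q=((circ(c,ctr,r,f)-o+0.5)*k).round().astype(np.int32); cv2.polylines(im,[q],True,col,1)
    cv2.imwrite(f'pics/ov_{nm}.png',im)
E
```

```text
mouth w [612.63638046 105.45054778  98.        ]
foot w [612.44229138 106.05691575 113.4       ]
foot w [612.45323272 106.313104   109.9       ]
side mouth [610.88817068  97.13712111  98.        ]
```

View pics/ov_w.png

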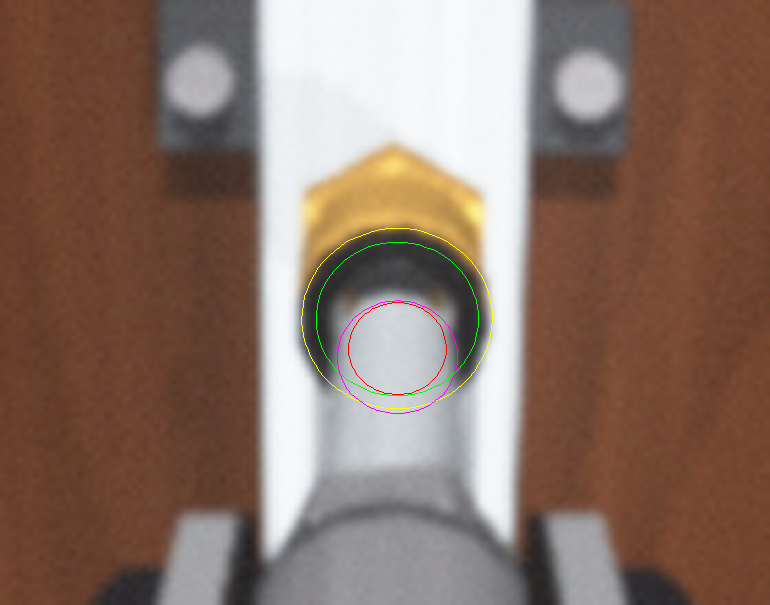

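View pics/ov_s.png

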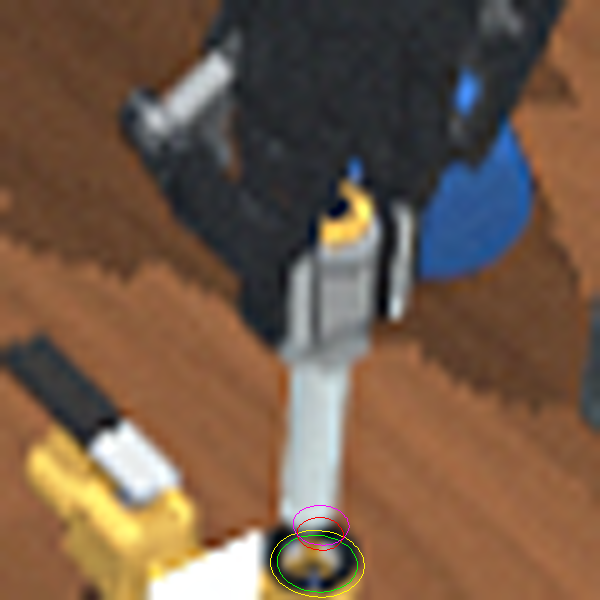

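Side and wrist views together put the foot about 2 mm too far in +y. I'll shift by that and enter the flare under guard.

```bash
python3 - <<'E'
from h import *
from workcell import *
print(np.round(read_state()['ft_force'],2))
movel(np.array([612.4,103.5,178.]),RA,max_speed=30)
for z in (171,167,):
    hit=movel(np.array([612.4,103.5,z]),RA,max_speed=20,guard=4); wait(.1)
    s=read_state(); print(hit,s['time'],s['eef_pos'].round(2),s['ft_force'].round(2),s['torque'].round(2))
    if hit: break
c=camera('wrist'); pickle.dump(c,open('w14.pkl','wb'));crop(c,250,150,140,110,5.5,'pics/w14.png')
c=camera('side'); pickle.dump(c,open('s14.pkl','wb'));crop(c,315,120,60,60,10,'pics/s14.png')
E
```

```text
[-0.57  0.92 -1.69]
False 21.45 [612.45 103.47 171.07] [ 0.57 -0.01 -0.41] [-0.02 -0.    0.03]
False 21.9 [612.43 103.49 167.03] [ 0.4   0.12 -2.52] [0.   0.02 0.05]
```

View pics/w14.png

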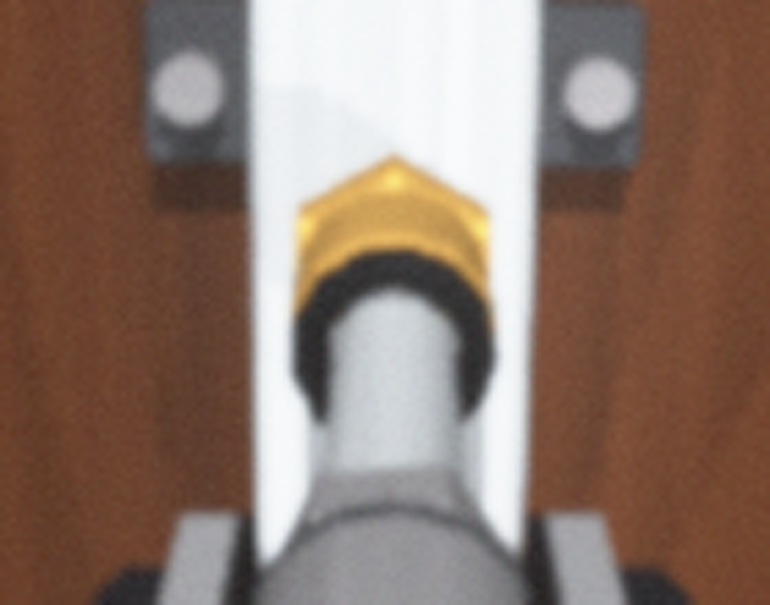

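View pics/s14.png

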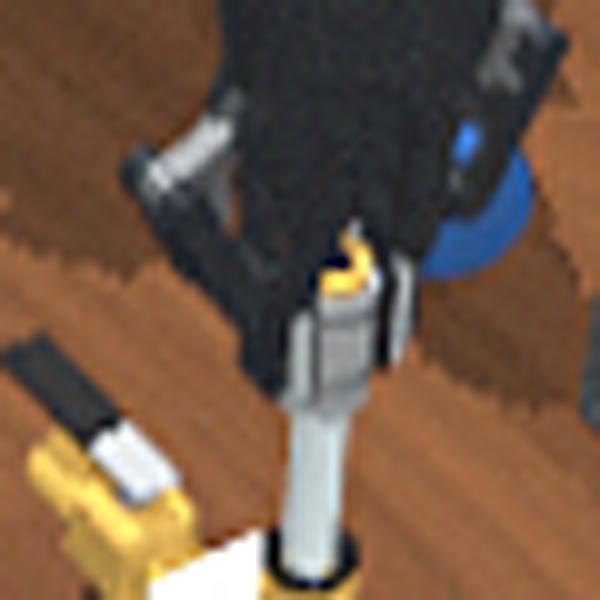

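```bash
python3 - <<'E'
from h import *
from workcell import *
def rd(n=6):
    F=[];
    for _ in range(n): F.append(read_state()['ft_force']); wait(0.01)
    return np.mean(F,0)
for z in (164,162,160,158,156):
    hit=movel(np.array([612.4,103.5,z]),RA,max_speed=12,guard=9); f=rd()
    s=read_state(); print(hit,round(s['time'],2),s['eef_pos'].round(2),f.round(2),s['torque'].round(2),round(s['finger_gap'],2))
    if hit or np.hypot(f[0],f[1])>8: break
E
```

```text
False 22.45 [612.38 103.4  163.97] [-0.01 -0.37 -1.6 ] [-0.12 -0.04 -0.02] 24.81
False 22.82 [612.46 103.5  161.99] [ 0.59 -0.52 -1.33] [-0.19 -0.2   0.02] 24.56
False 23.18 [612.36 103.48 159.84] [ 1.36 -0.12 -2.81] [-0.07 -0.4  -0.03] 24.6
False 23.55 [612.34 103.46 157.85] [ 1.28 -0.23 -3.27] [-0.14 -0.37 -0.01] 24.42
False 23.92 [612.44 103.44 155.97] [ 1.21 -1.03 -1.26] [-0.27 -0.39  0.02] 24.47
```

```bash
cat >> h.py <<'E'
def rd(n=6):
    from workcell import read_state,wait
    F=[]
    for _ in range(n): F.append(read_state()['ft_force']); wait(0.01)
    return np.mean(F,0)
E
python3 - <<'E'
from h import *
from workcell import *
for z in (154.5,153,):
    hit=movel(np.array([612.4,103.5,z]),RA,max_speed=12,guard=12); f=rd()
    s=read_state(); print(hit,round(s['time'],2),s['eef_pos'].round(2),f.round(2),s['torque'].round(2),round(s['finger_gap'],2))
    if hit: break
c=camera('wrist'); crop(c,250,150,140,110,5.5,'pics/w15.png')
c=camera('side'); pickle.dump(c,open('s15.pkl','wb')); crop(c,315,120,60,60,10,'pics/s15.png')
E
```

```text
False 24.24 [612.55 103.46 154.68] [ 0.35 -0.75  4.04] [-0.27 -0.11 -0.06] 24.26
False 24.57 [612.48 103.5  152.81] [ 3.26 -1.08 -3.43] [-0.3  -0.9  -0.02] 24.91
```

View pics/w15.png

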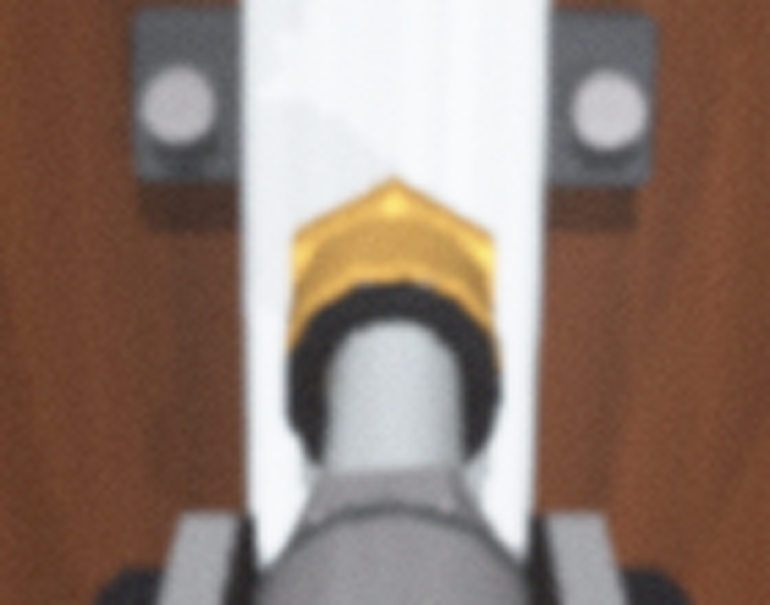

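View pics/s15.png

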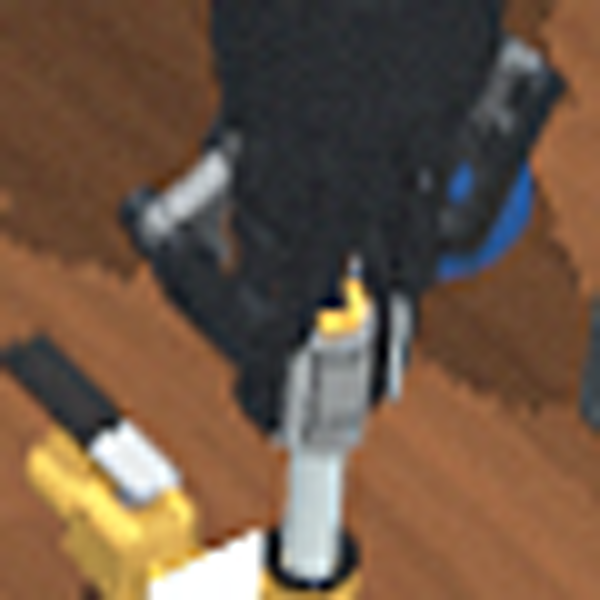

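```bash
python3 - <<'E'
from h import *
from workcell import *
movel(np.array([612.8,103.4,152.4]),RA,max_speed=6,guard=9)
s=read_state(); print(round(s['time'],2),s['eef_pos'].round(2),rd().round(2))
hit=movel(np.array([612.8,103.4,148.8]),RA,max_speed=4,guard=8)
s=read_state(); print(hit,round(s['time'],2),s['eef_pos'].round(2),s['ft_force'].round(2)); print(rd().round(2),rd(12).round(2),read_state()['torque'].round(2))
E
```

```text
24.88 [612.78 103.3  152.55] [-0.62 -0.27  6.14]
False 25.92 [612.8  103.39 149.31] [-2.17 -1.45  8.2 ]
[-1.02 -1.41  8.53] [-1.15 -1.41  8.55] [-0.26  0.33  0.02]
```

The drag now holds steady at about 9.8 N above the unloaded reading, so the seal is reached. I'll go on slowly and feel for the seat.

```bash
python3 - <<'E'
from h import *
from workcell import *
hit=movel(np.array([612.7,103.5,126.5]),RA,max_speed=3.5,guard=6.5)
s=read_state(); print(hit,round(s['time'],2),s['eef_pos'].round(2),s['ft_force'].round(2)); print(rd().round(2),rd(12).round(2),read_state()['torque'].round(2),read_state()['eef_pos'])
E
```

```text
True 29.21 [612.85 103.29 139.35] [-1.01 -0.04  6.41]
[-0.94 -0.38  6.86] [-0.88 -0.41  6.95] [-0.23  0.29  0.08] [612.82766766 103.29157732 139.34960172]
```

```bash
python3 - <<'E'
from h import *
from workcell import *
p=read_state()['eef_pos']
hit=movel(np.array([612.75,103.4,136.3]),RA,max_speed=3,guard=6)
s=read_state(); print(hit,round(s['time'],2),s['eef_pos'].round(2),s['ft_force'].round(2)); print(rd(12).round(2),np.mean([read_state()['eef_pos'] for _ in range(5)],0),s['torque'].round(2),s['finger_gap'])
c=camera('side'); pickle.dump(c,open('s16.pkl','wb')); crop(c,315,120,60,60,10,'pics/s16.png')
c=camera('wrist'); pickle.dump(c,open('w16.pkl','wb')); crop(c,250,150,140,180,3.3,'pics/w16.png')
E
```

```text
True 29.69 [612.85 103.26 139.35] [-1.49 -0.35  9.  ]
[-1.4  -0.11  7.99] [612.87733296 103.24008022 139.33412072] [-0.08  0.34 -0.03] 24.46263782076019
```

View pics/s16.png

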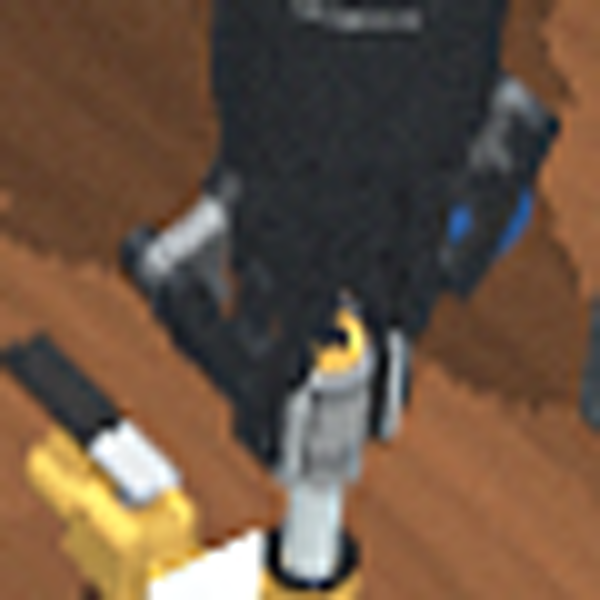

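View pics/w16.png

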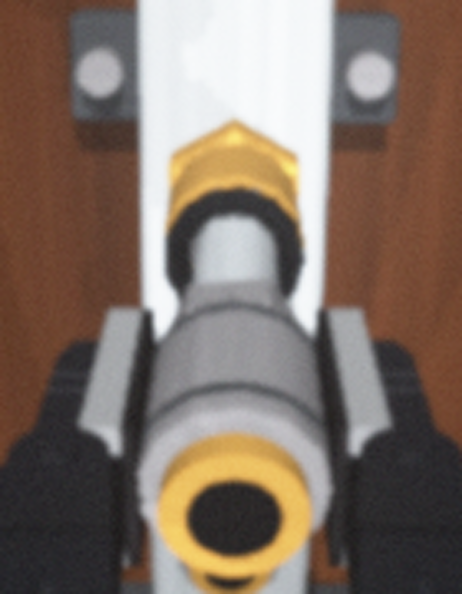

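```bash
python3 - <<'E'
from h import *
from workcell import *
f=rd(10); g=float(np.clip(15.0-f[2],3,7.5))
hit=movel(np.array([612.75,103.4,136.3]),RA,max_speed=3,guard=g)
s=read_state(); print(g,hit,round(s['time'],2),s['eef_pos'].round(2),s['ft_force'].round(2)); print(rd(12).round(2),np.mean([read_state()['eef_pos'] for _ in range(5)],0))
c=load('w12'); crop(c,250,150,140,180,3.3,'pics/w12b.png')
E
```

```text
7.111687770628921 True 30.32 [612.91 103.23 139.36] [-1.91 -0.71  9.08]
[-1.54 -0.35  8.41] [612.88269513 103.23082912 139.34290876]
```

View pics/w12b.png

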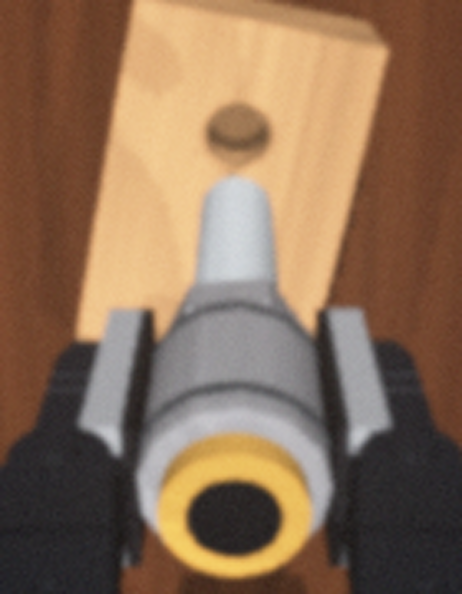

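Three presses stopped at the same height, z = 139.35 ± 0.02, and the stub hasn't slipped in the jaws, so it is on the seat. I'll let go, draw back and check.

```bash
python3 - <<'E'
from h import *
from workcell import *
open_gripper(); wait(0.2)
c=camera('wrist'); crop(c,250,150,140,180,3.3,'pics/w17.png')
movel(np.array([612.8,103.4,215.]),RA,max_speed=80)
movel(np.array([540.,110,260.]),RA,max_speed=150); wait(.2)
s=read_state(); print(s['time'],s['eef_pos'],s['ft_force'],s['finger_gap'])
for n in('side','wrist'):
    c=camera(n); pickle.dump(c,open(n+'18.pkl','wb'))
crop(load('side18'),230,110,180,150,4,'pics/s18.png'); cv2.imwrite('pics/w18.png',load('wrist18')['image'])
E
```

```text
33.3167 [540.28028163 109.71791033 259.40376624] [ 0.45346006 -0.39717204  0.01003193] 85.31592550982361
```

View pics/s18.png

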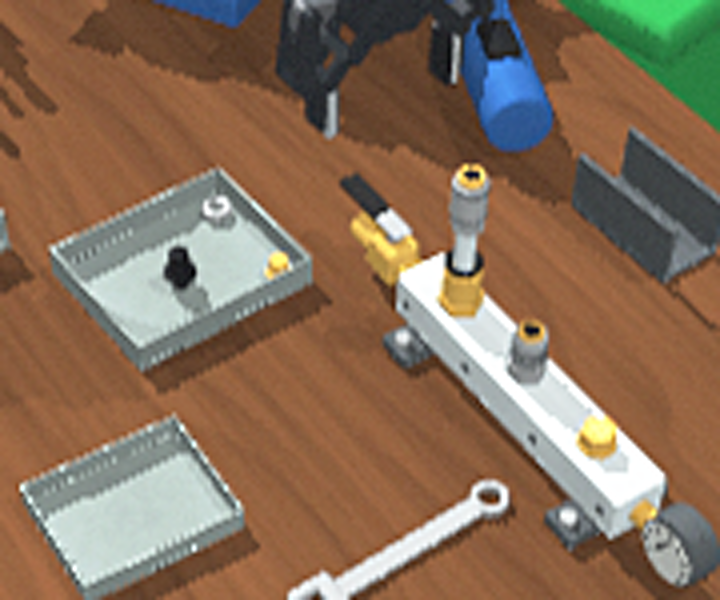

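View pics/w18.png

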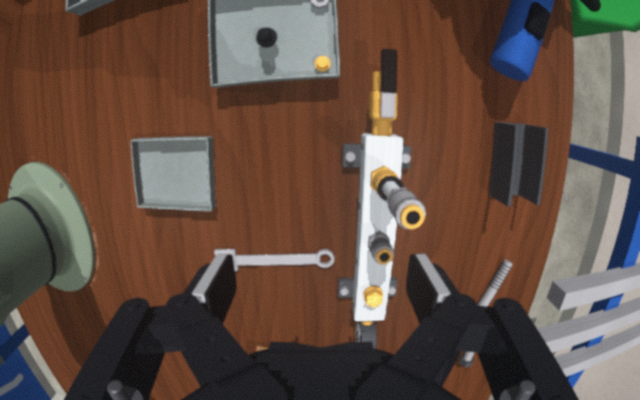

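View pics/w17.png

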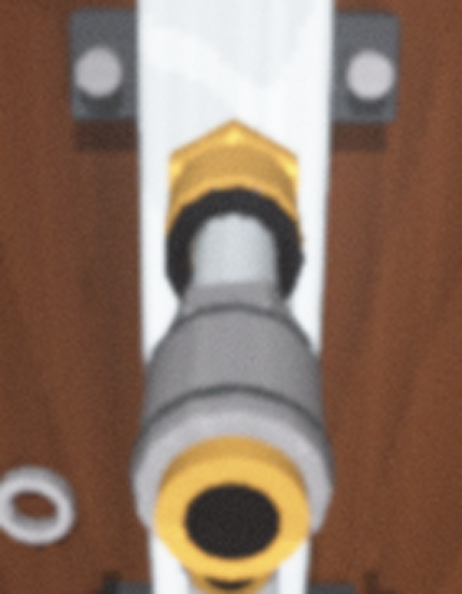

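```bash
python3 - <<'E'
from h import *
from workcell import *
s=load('side18'); w=load('wrist18')
print('nose side@180',onplane(s,230+470/4,110+177/4,180).round(1),'mouth side',onplane(s,230+464/4,110+267/4,98).round(1))
print(tri(ray(s,230+470/4,110+177/4),ray(w,411,215.5,True)))
a=load('side0')['image'][180:270,290:370].astype(int);b=s['image'][180:270,290:370].astype(int)
print('spanner diff',np.abs(a-b).max(2)[:, :].mean(),(np.abs(a-b).max(2)>60).sum())
finish_job(); print(read_state()['time'])
E
```

```text
nose side@180 [610.5  99.8 180. ] mouth side [608.1  94.4  98. ]
(array([612.76063668, 103.3903224 , 175.59564154]), [0.816724606850322, 0.8167246068500644])
spanner diff 3.6569444444444446 13
the job is handed in; nothing more can be done
the job is handed in; nothing more can be done
```

The blanking plug is in the middle-sized tray and the outlet stub stands seated in the push-fit outlet. I handed the job in at about 33 s, well inside the 69 s limit; no verdict comes back.

- **Plug:** it lifted straight out of the outlet and now stands upright in the clear part of the tray. I checked this in both the wrist and side views.
- **Stub:** it went down through the collet and seal with a steady drag of about 10 N. It then stopped dead about 33 mm below the mouth. Three presses of about 5 to 6.5 N above the drag, estimated from the guard settings, all stopped at the same height (z 139.35 ± 0.02). It had not slipped in the jaws, and it did not move when I let go.
- **Spanner:** its part of the side picture looks the same as at the start. The gripper is open and touching nothing.

**Disagreements:**
- The fixed cameras and the wrist camera differed by about 5 mm in y at the outlet. I settled it with close looks at the fingers and the foot against the mouth.
- In the last check, the stub's top triangulated at z 176, against about 180 expected from the depth felt. In the side view alone, its top and the mouth appear 2 mm (x) and 5 mm (y) apart. I put both down to camera calibration and rough pixel picks: the felt stops were repeatable and the wrist view shows it upright. I did not measure either again.

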